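# Pass a covered pan under the serving-hatch guard

## Robot

A 7-joint arm with a two-finger parallel gripper is mounted at the origin on the work surface. World frame = base frame: x ahead of the robot, y to its left, z up, the work surface at z = 0. Lengths are in m, angles in rad, forces in N, time in s.
With the tool pointing down it reaches from about 0.425 to 0.825 m from the base axis. Payload 3.6 kg.
Tool frame: the origin (TCP) lies where the fingers leave the gripper's body, on its centre line; the fingertips stand 73 mm ahead of it and the grasp point (between the pads) lies 54 mm ahead of it; x points along the fingers, y is the direction in which the jaws open and shut, and the axes are right-handed (so a half turn about x gives the same grasp; the last joint's range is limited). The gripper opens to 85 mm and grips with 20 to 120 N. Pads are 22 mm wide; open, the fingers measure 114 mm over their backs; the gripper's body (76 mm by 85 mm) begins 54 mm behind the grasp point. The pads swing forward as they close: fully open they stand 13 mm farther back than shut.
Start: joints at [-1.202, 0.615, -0.013, 1.423, 0.008, 1.103, -0.04], TCP at [0.25, 0.6, 0.304] pointing down, gripper open.
Joint ranges: [-3.12, 3.12], [-0.3, 2.06], [-1.34, 1.32], [0.26, 2.42], [-1.36, 4.5], [0.01, 1.98], [-2.84, 2.84]. Speed limits (rad/s): [2.79, 2.79, 3.14, 3.14, 3.14, 3.14, 3.14].

## Interface

Orientations are given as a unit quaternion [x, y, z, w].
In Python, from station import arm, snapshot, camera_info, ticket gives the robot as it stands. Calls block until the motion is done:
- arm.movep(position, orientation): joint-space move of the TCP to a pose.
- arm.line_to(position, velocity=0.15, ori=None): straight line of the TCP; ori=None keeps the orientation; velocity is the mean speed in m/s.
- arm.move_j(angles): joint-space move.
- arm.move_gripper(opening, effort=None): opening from 0.0 (shut) to 1.0 (fully open); effort is the grip in N (None keeps the last); returns when the fingers have stopped.
- arm.pause(seconds).
- arm.ik(position, orientation): joint angles nearest the present ones, or None.
- snapshot(name): name is "side" or "top" or "wrist"; returns the picture (400x640x3 uint8, blue, green, red); there is no depth.
- camera_info(name): a dict with "fx", "fy", "cx", "cy" (pixels), "dist_coeffs" ([k1, k2, p1, p2, k3] as OpenCV has them; the pictures are not rectified), "R" (3x3) and "t" (3): a world point X has camera coordinates R X + t; the wrist camera has in their place "T_tool_cam" (4x4, takes a point from camera to tool coordinates, whose origin is the TCP and whose axes are the tool frame's). Camera axes: x right, y down, z forward; pixel columns grow to the right and rows downward; lengths in m; the calibration is good to about 2 mm. A picture is of the moment at which its call begins: read the wrist's pose just before it. camera_info takes no time and is no camera call.
A pose or a line that the arm cannot do raises arm.MotionError and nothing moves.
- ticket.finish_job(): hands the job in, once; it reports no verdict.
Readings, each from a call of its own:
- arm.read_time(): time.
- arm.read_joint_positions(): joint angles.
- arm.read_dq(): joint speeds.
- arm.read_effort(): joint torques, N m.
- arm.read_tool_pos(): TCP position.
- arm.read_eef_rot(): TCP orientation.
- arm.read_ft_force(): force on the tool from outside, world axes, zero at the start.
- arm.read_wrist_torque(): the same for the moment, N m.
- arm.read_opening(): opening from 0.0 (shut) to 1.0 (fully open).
Only numpy, scipy, OpenCV 4.12 (cv2) and the standard library are available. Lean on these libraries where they do the work, as an engineer would, in place of code of your own. Each camera call takes 0.05 s, during which the arm holds its last target. There are 200 camera calls.

## Task

Send the covered steel pan through to the serving side: push up under the red ledge of the clear guard until the ledge is level with the yellow mark clip on the post, not beyond it, and let the guard stand there by itself. Slide the pan (do not lift it) under the guard until it is fully up against the low steel stop bar, then push the guard fully down again and press the red call button home. Leave the sauce bottle, cup, jug and mark clip where they are.

Things in the scene. Friction and masses are not known exactly. Their poses are not given: they have to be found in the camera images.
- pass: Fixed steel frame of the serving pass: two posts 30 mm square, 400 mm tall, centred 260 mm either side of the origin (foot plates 90 x 50 x 8 mm), with a header on their far side 370 to 400 mm up. Origin: on the counter midway between the posts, in the guard's plane. x points level through the opening to the serving side (away from the robot), y along the opening, z up.
- stop (a point): Middle of the near top edge of the low steel stop bar behind the opening: a fixed bar along the pass's y, 490 mm long, 16 mm thick, 30 mm tall, its near face 116 mm beyond the guard's plane (x = +116 mm in the pass frame).
- sash (a joint): Height of the clear guard (vertical slide, m): 0 = fully down (lower edge 4 mm above the counter), up to 0.2. The guard is a 6 mm clear sheet, 480 mm wide, 205 mm high, in the plane x = 0 of the pass. Counterbalanced: 2.5 to 4 N move it up or down, and it stays where it is left.
- ledge (a point): Middle of the nose of the red lift ledge that sticks out from the guard towards the robot, 230 mm each way along the pass's y. The nose is a round bar of 6 mm radius, its centre line 34 mm before the guard's plane and 140 mm above the counter when the guard is fully down; behind it a flat plate 8 mm thick at the same height joins it to the guard. Moves with the guard.
- mark (a point): Centre of the yellow mark clip, 44 x 44 x 12 mm, gripped round the left (+y) post; its little tongue points to the opening. The guard is at its mark when the ledge point is as high as this point. The clip's height differs each time (115 to 150 mm above the lowest ledge position).
- pan_mid (a point): Middle of the covered steel pan, 31 mm above its underside. Body 100 (x) x 168 (y) mm, rim 108 x 176 mm at 56 to 62 mm height, black strap handle up to 86 mm; about 0.6 kg. Stands before the left or right half of the opening, x roughly along the pass's x. Against the stop this point is at x = +66 mm in the pass frame, clear of the guard; anywhere across the opening will do.
- bell_top (a point): Middle of the top face of the red call button (20 mm radius) in its steel housing, which stands on the counter to the left or right of the pass on the robot's side. Pressed straight down.
- bell (a joint): Travel of the call button, m: 0 = out, 0.006 = fully pressed; it springs back; fully down takes 5 N.
- sauce: Bystander: yellow sauce bottle, 54 mm wide, 170 mm tall, standing on the counter on the robot's side, on the other side from the call button. Origin under its centre.
- cup: Bystander: white cup, 72 mm wide, 85 mm tall, standing left of the pass. Origin under its centre.
- jug: Bystander: white plastic jug with green cap, 90 mm wide, 210 mm tall, standing right of the pass. Origin under its centre.

How it is judged:
By the outcome, as a careful person would: the job done as asked, in the order asked, and still so for the second after the job is handed in, with the robot touching nothing.
It also fails if it takes over 61 s, if anything falls off the work surface, if the arm or the gripper's body presses on something with over 40 N, if the wrist force passes 120 N, or if a joint passes its speed limit or range.

## Working session

There is one attempt and no reset: what is moved stays moved. The work goes in short steps, each a Python script; the robot and the scene stay as the last script left them, time stands still between calls to the robot, and variables do not carry over. Pictures are saved under pics/ and viewed, about 8 in all and at most 12, crops included, and the job is handed in when it is done.

```bash
ls; mkdir -p pics; python3 - <<'E'
from station import *
import cv2
for n in("side","top"):
    cv2.imwrite(f"pics/{n}0.png",snapshot(n)); c=camera_info(n); print(n,c)
print(camera_info("wrist"),arm.read_time(),arm.read_tool_pos(),arm.read_eef_rot())
E
```

```text
pics
side {'fx': 456.02455651522286, 'fy': 456.02455651522286, 'cx': 321.9602552143502, 'cy': 201.93135329147796, 'dist_coeffs': array([-0.06397944,  0.        ,  0.        ,  0.        ,  0.        ]), 'R': array([[ 0.54880516, -0.83581134,  0.01524114],
       [-0.60035725, -0.40675882, -0.68856259],
       [ 0.58170789,  0.36873658, -0.72501673]]), 't': array([-0.37262998,  0.45092591,  0.8873855 ])}
top {'fx': 468.61573875415417, 'fy': 468.61573875415417, 'cx': 315.1092865742006, 'cy': 205.04151696594246, 'dist_coeffs': array([-0.02519233,  0.        ,  0.        ,  0.        ,  0.        ]), 'R': array([[-0.00587305, -0.99995728, -0.00713714],
       [-0.98307263,  0.0070806 , -0.1830794 ],
       [ 0.18312212,  0.0059411 , -0.98307222]]), 't': array([0.00278632, 0.64468204, 1.23303601])}
{'fx': 290.0357279270887, 'fy': 290.0357279270887, 'cx': 313.7347422055472, 'cy': 199.68617363780612, 'dist_coeffs': array([0.00592044, 0.        , 0.        , 0.        , 0.        ]), 'T_tool_cam': array([[-4.36370508e-04, -2.80005902e-01,  9.59998179e-01,
        -6.92347797e-02],
       [ 9.99999678e-01, -7.68391774e-04,  2.30433912e-04,
         4.98545869e-04],
       [ 6.73131849e-04,  9.59997971e-01,  2.80006147e-01,
        -7.02465021e-02],
       [ 0.00000000e+00,  0.00000000e+00,  0.00000000e+00,
         1.00000000e+00]])} 0.1 [0.24976263 0.5995232  0.30283274] [ 0.13781006  0.69354025 -0.13946618  0.69322398]
```

View pics/side0.png

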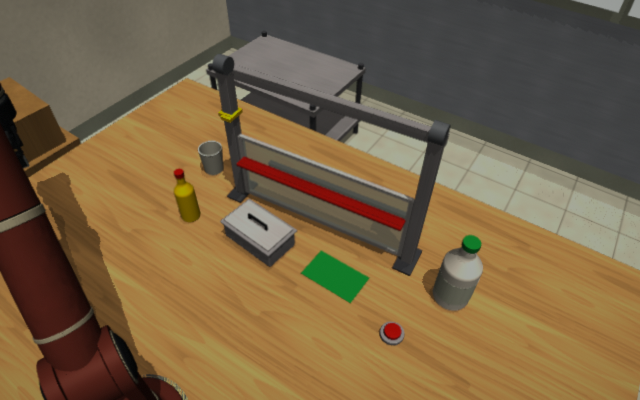

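View pics/top0.png

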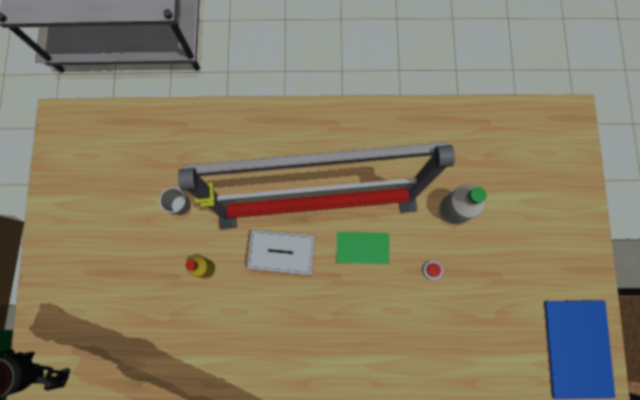

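The side view shows the pan at about (258,232), bell (392,332), clip (231,115) and ledge ends (240,165)–(403,220). In the top view the pan is at (281,252), bell (433,270), sauce (198,267) and clip (205,195). Next I need enlarged crops.

```bash
python3 - <<'E'
import cv2
def crop(src,x,y,w,h,s,out):
    im=cv2.resize(cv2.imread(src)[y:y+h,x:x+w],None,fx=s,fy=s,interpolation=cv2.INTER_CUBIC)
    for i in range(0,w,20): cv2.line(im,(i*s,0),(i*s,6),(255,0,255),1); cv2.putText(im,str(x+i),(i*s,16),0,.35,(255,0,255),1)
    for j in range(0,h,20): cv2.line(im,(0,j*s),(6,j*s),(255,0,255),1); cv2.putText(im,str(y+j),(8,j*s+4),0,.35,(255,0,255),1)
    cv2.imwrite(out,im)
crop("pics/side0.png",200,90,220,190,3,"pics/sc.png")
crop("pics/top0.png",180,150,266,150,3,"pics/tc.png")
E
```

```text
(no output)
```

View pics/sc.png

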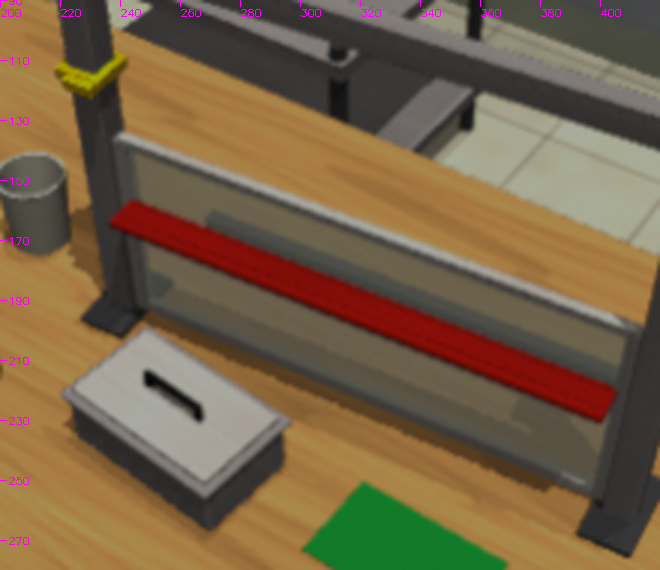

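View pics/tc.png

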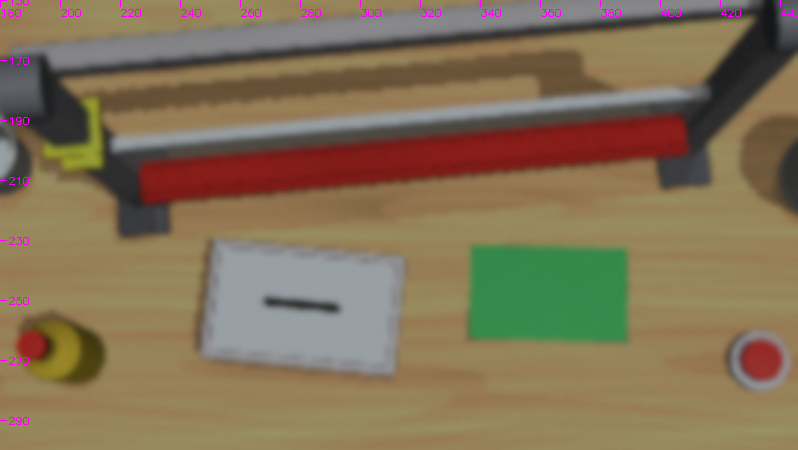

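The crops give pixel positions for the ledge ends, guard top edge, foot plates, pan rim corners and bell. I'll fit the poses from both views jointly.

```bash
cat > h.py <<'E'
import numpy as np, cv2
from station import arm, snapshot, camera_info, ticket
from scipy.optimize import least_squares
from scipy.spatial.transform import Rotation as Ro
C={n:camera_info(n) for n in("side","top")}
def proj(n,X):
    c=C[n]; K=np.array([[c['fx'],0,c['cx']],[0,c['fy'],c['cy']],[0,0,1.]])
    return cv2.projectPoints(np.atleast_2d(X).astype(float),cv2.Rodrigues(c['R'])[0],c['t'],K,c['dist_coeffs'])[0][:,0]
def Tw(p,X):
    X=np.atleast_2d(X); z=p[3] if len(p)>3 else 0
    return X@Ro.from_euler('z',p[2]).as_matrix().T+[p[0],p[1],z]
def fit(obs,p0):
    f=lambda p:np.concatenate([(proj(n,Tw(p,X))-uv).ravel() for n,X,uv in obs])
    r=least_squares(f,p0,loss='soft_l1',f_scale=1.); return r.x,r.fun.reshape(-1,2) 
E
python3 - <<'E'
from h import *
S,T='side','top'
P=[(S,[-.003,.24,.209],(240,135)),(S,[-.003,-.24,.209],(412,198)),
(S,[-.04,.23,.14],(236.5,164)),(S,[-.04,-.23,.137],(400,229.5)),(S,[-.003,.23,.144],(244,157)),(S,[-.003,-.23,.144],(405,219)),
(T,[-.04,.23,.139],(226.5,217.3)),(T,[-.04,-.23,.139],(409,201)),(T,[-.003,.23,.144],(225.5,204.5)),(T,[-.003,-.23,.144],(408,188.5)),
(T,[0,.24,.209],(217,198)),(T,[0,-.24,.209],(416,180.5)),
(T,[-.045,.285,.008],(220,229)),(T,[-.045,.235,.008],(236.7,228)),(T,[-.045,-.235,.008],(400.5,212.5)),(T,[-.045,-.285,.008],(417,211.5))]
p,r=fit(P,[.6,.05,0]); print('pass',p);print(r.round(1).tolist())
h=lambda a,b:[a*.054,b*.088,.062]
Q=[(T,h(1,1),(250.5,229.5)),(T,h(1,-1),(315,236)),(T,h(-1,1),(246,268.5)),(T,h(-1,-1),(311.5,275)),
(S,h(1,1),(249,199)),(S,h(1,-1),(296.5,230)),(S,h(-1,1),(221.5,221)),(S,h(-1,-1),(268.5,255.5))]
q,r2=fit(Q,[.55,.1,0]);print('pan',q);print(r2.round(1).tolist())
b,r3=fit([(T,[0,0,0],(433.5,269.5)),(S,[0,0,0],(392.5,331.5))],[.5,-.25,0,.03]);print('bell',b,r3.round(1).tolist())
np.savez('p.npz',p=p,q=q,b=b)
pi=lambda X:(X-np.r_[p[:2],0])@Ro.from_euler('z',p[2]).as_matrix()
print('pan in pass',pi(np.r_[q[:2],0]),q[2]-p[2],'bell in pass',pi(np.r_[b[:2],0]))
# clip overlay for candidates
im=snapshot(S); im=cv2.imread('pics/side0.png'); s=10;x0,y0=208,95
tiles=[]
for h_ in (.255,.270,.285):
    t=cv2.resize(im[y0:y0+40,x0:x0+40],None,fx=s,fy=s,interpolation=cv2.INTER_CUBIC)
    for dz in(-.006,.006):
        c=proj(S,Tw(p,[[a*.022,.26+e*.022,h_+dz] for a,e in((-1,1),(-1,-1),(1,-1),(1,1))]))
        cv2.polylines(t,[((c-[x0-.5,y0-.5])*s).astype(int)],True,(255,0,255) if dz>0 else (255,255,0),1)
    tiles.append(t[:, :260])
cv2.imwrite('pics/clip.png',np.hstack(tiles))
E
```

```text
pass [ 0.65723519 -0.0059167   0.08689846]
[[-0.7, 2.8], [0.2, 4.6], [0.7, 2.9], [-2.1, 2.6], [1.0, 0.8], [-1.0, 0.8], [2.7, 0.7], [-2.5, 0.6], [2.5, -0.9], [-3.0, -1.3], [1.8, -0.1], [-2.3, -0.6], [-1.3, -0.3], [-0.5, -0.9], [-0.5, -0.7], [0.3, -1.3]]
pan [ 0.51601383  0.09204053 -0.10171691]
[[0.5, -0.4], [0.1, -0.8], [0.2, 0.2], [-0.2, 0.1], [-0.1, -0.7], [0.8, 0.0], [-2.2, 0.1], [-0.4, 0.6]]
bell [ 0.46802466 -0.32972486  0.          0.01478586] [[-0.0, 0.0], [0.0, -0.0]]
pan in pass [-0.13218687  0.10984409  0.        ] -0.18861536386998456 bell in pass [-0.21659962 -0.30616492  0.        ]
```

View pics/clip.png

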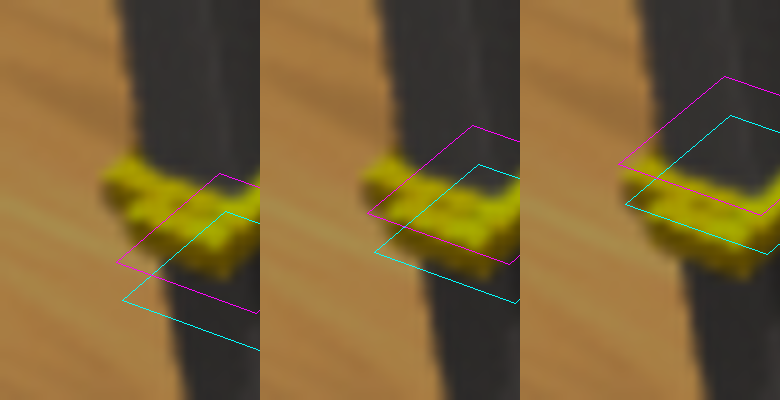

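```bash
cat > fp.py <<'E'
from h import *
S,T='side','top'
F=[(T,[-.045,.285,.008],(220,229)),(T,[-.045,.235,.008],(236.7,228)),(T,[-.045,-.235,.008],(400.5,212.5)),(T,[-.045,-.285,.008],(417,211.5)),
(S,[-.045,.285,.008],(227.5,196)),(S,[-.045,.235,.008],(240.3,201.5)),(S,[-.045,-.235,.008],(392.5,269)),(S,[-.045,-.285,.008],(410,275))]
L=[(S,[-.003,.24,.209],(240,135)),(S,[-.003,-.24,.209],(412,198)),
(S,[-.04,.23,.14],(236.5,164)),(S,[-.04,-.23,.137],(400,229.5)),(S,[-.003,.23,.144],(244,157)),(S,[-.003,-.23,.144],(405,219)),
(T,[-.04,.23,.139],(226.5,217.3)),(T,[-.04,-.23,.139],(409,201)),(T,[-.003,.23,.144],(225.5,204.5)),(T,[-.003,-.23,.144],(408,188.5)),
(T,[0,.24,.209],(217,198)),(T,[0,-.24,.209],(416,180.5))]
E
python3 - <<'E'
from fp import *
for nm,o,z in(('feet',F,0),('guard',L,1)):
    for sub in ('st','s','t'):
        oo=[x for x in o if x[0][0] in sub]
        p,r=fit(oo,[.65,0,.08]+[0.01]*z); print(nm,sub,p.round(4),abs(r).mean().round(2),r.round(1).tolist())
E
```

```text
feet st [ 0.6552 -0.0079  0.0826] 0.49 [[-0.7, -0.0], [0.1, -0.6], [0.2, 0.4], [1.1, -0.2], [-1.1, -0.2], [0.1, 0.5], [-0.4, -1.3], [0.5, 0.6]]
feet s [ 0.6554 -0.0085  0.0783] 0.59 [[-0.7, -0.4], [0.5, 0.3], [-0.4, -1.0], [0.5, 1.0]]
feet t [ 0.655  -0.0074  0.0849] 0.38 [[-0.8, 0.3], [-0.1, -0.3], [0.1, 0.3], [0.9, -0.3]]
guard st [ 0.6536 -0.0078  0.0847  0.0136] 0.98 [[-1.5, -0.5], [1.2, 1.9], [-0.2, -0.0], [-1.4, 0.3], [0.3, -2.1], [-0.2, -1.6], [2.4, 1.1], [-0.7, 1.1], [2.2, -0.7], [-1.2, -0.9], [1.4, 0.0], [-0.3, -0.3]]
guard s [ 0.6569 -0.0067  0.0911  0.0095] 0.88 [[-1.2, 0.3], [1.3, 1.7], [0.3, 0.7], [-1.1, -0.0], [0.6, -1.5], [-0.0, -1.9]]
guard t [ 0.6503 -0.0063  0.082   0.029 ] 0.61 [[0.5, 1.2], [-0.1, 1.5], [0.4, -0.8], [-0.6, -0.7], [-0.7, -0.2], [0.5, -0.2]]
```

Feet give a consistent pass pose: (0.655, -0.008), yaw 0.083. Now I'll check reachability for horizontal and tilted tool poses.

```bash
cat >> h.py <<'E'
PASS=np.array([.6552,-.0079,.0835])
def W(x,y,z): return Tw(PASS,[x,y,z])[0]
def ori(pitch,yaw=None,flip=False):
    "tool x forward (pass yaw by default), pitched down; camera above unless flip"
    yaw=PASS[2] if yaw is None else yaw
    M=Ro.from_euler('zy',[yaw,pitch]).as_matrix()@np.diag([1.,-1,-1])
    if flip: M=M@np.diag([1.,-1,-1])
    return Ro.from_matrix(M).as_quat()
def tcp(tip,pitch,yaw=None,reach=.073):
    yaw=PASS[2] if yaw is None else yaw
    return np.array(tip)-reach*Ro.from_euler('zy',[yaw,pitch]).apply([1,0,0])
E
python3 - <<'E'
from h import *
def lim(q): return None if q is None else np.round(q,2).tolist()
for fl in(0,1):
  for d in(0,20,35,50):
    a=np.radians(d); o=ori(a,flip=fl); print(fl,d)
    for nm,X in(('lift0',W(-.012,-.06,.11)),('lift1',W(-.012,-.06,.28)),('push0',W(-.22,.11,.035)),('push1',W(.016,.11,.035))):
        print('  ',nm,lim(arm.ik(tcp(X,a),o)))
o=ori(np.pi/2)
for nm,X in(('bell',[.468,-.33,.1]),('led',W(-.03,-.06,.29))): print(nm,lim(arm.ik(tcp(X,np.pi/2),o)))
for n,uv,z in(('sauce',(203,268),.0),):
    r,_=fit([('top',[0,0,0.08],(198.5,266)),('side',[0,0,.06],(188,205))],[.5,.3,0]); print(n,r)
E
```

```text
0 0
   lift0 [0.36, 1.23, -0.2, 2.37, 3.53, 1.92, 1.91]
   lift1 None
   push0 None
   push1 [-0.95, 1.77, 0.93, 2.28, 2.55, 1.57, 0.32]
0 20
   lift0 [0.89, 1.33, -1.15, 2.37, 3.03, 1.25, 2.72]
   lift1 [0.93, 0.77, -1.15, 2.32, 2.86, 0.87, 2.38]
   push0 None
   push1 [0.02, 1.16, -0.39, 2.32, 2.97, 1.57, 1.86]
0 35
   lift0 [0.86, 1.1, -1.15, 2.28, 2.65, 0.94, 2.72]
   lift1 [0.84, 0.54, -0.95, 2.16, 2.62, 0.39, 2.4]
   push0 None
   push1 [0.37, 1.2, -0.96, 2.25, 2.66, 1.27, 2.43]
0 50
   lift0 [0.65, 0.78, -0.76, 2.12, 2.42, 0.42, 2.62]
   lift1 [-0.24, 0.4, 0.55, 1.99, -1.34, 0.43, -0.17]
   push0 None
   push1 [0.17, 0.89, -0.58, 2.12, 2.48, 0.66, 2.25]
1 0
   lift0 [0.89, 1.56, -1.01, 2.35, 3.6, 1.47, -0.4]
   lift1 None
   push0 None
   push1 [-0.83, 1.63, 0.74, 2.27, 2.58, 1.72, -2.58]
1 20
   lift0 [0.89, 1.33, -1.15, 2.37, 3.03, 1.25, -0.42]
   lift1 [0.28, 0.5, -0.11, 2.34, 3.44, 0.91, -1.64]
   push0 None
   push1 [0.02, 1.16, -0.39, 2.32, 2.97, 1.57, -1.28]
1 35
   lift0 [0.86, 1.1, -1.15, 2.28, 2.65, 0.94, -0.42]
   lift1 [0.94, 0.62, -1.14, 2.16, 2.38, 0.47, -0.46]
   push0 None
   push1 [0.45, 1.33, -1.15, 2.25, 2.62, 1.38, -0.5]
1 50
   lift0 [0.84, 0.97, -1.15, 2.12, 2.1, 0.68, -0.08]
   lift1 [0.45, 0.38, -0.39, 1.97, -0.18, 0.14, 1.9]
   push0 None
   push1 [0.46, 1.17, -1.15, 2.11, 2.23, 1.05, -0.36]
bell [0.14, 0.82, 0.84, 1.77, -0.79, 0.99, -0.25]
led [-0.3, 0.65, 0.79, 1.39, -0.54, 1.33, -1.04]
sauce [0.47743766 0.30684621 0.        ]
```

```bash
python3 - <<'E'
from h import *
for z in(.11,.28):
 for fl in(0,1):
  print('z',z,'flip',fl)
  for x in(-.16,-.12,-.09,-.06,-.03,-.012):
    print(x,[d for d in range(0,95,5) if arm.ik(tcp(W(x,-.06,z),np.radians(d)),ori(np.radians(d),flip=fl)) is not None])
print('push')
for x in(-.21,-.18,-.12,-.06,0,.016):
    print(x,[d for d in range(0,95,5) if arm.ik(tcp(W(x,.11,.035),np.radians(d)),ori(np.radians(d),flip=1)) is not None])
E
```

```text
z 0.11 flip 0
-0.16 [60, 65, 70, 75, 80, 85, 90]
-0.12 [50, 55, 60, 65, 70, 75, 80, 85, 90]
-0.09 [45, 50, 55, 60, 65, 70, 75, 80, 85, 90]
-0.06 [40, 45, 50, 55, 60, 65, 70, 75, 80, 85, 90]
-0.03 [0, 25, 30, 35, 40, 45, 50, 55, 60, 65, 70, 75, 80, 85, 90]
-0.012 [0, 5, 10, 15, 20, 25, 30, 35, 40, 45, 50, 55, 60, 65, 70, 75, 80, 85, 90]
z 0.11 flip 1
-0.16 [60, 65, 70, 75, 80, 85, 90]
-0.12 [50, 55, 60, 65, 70, 75, 80, 85, 90]
-0.09 [45, 50, 55, 60, 65, 70, 75, 80, 85, 90]
-0.06 [40, 45, 50, 55, 60, 65, 70, 75, 80, 85, 90]
-0.03 [0, 5, 25, 30, 35, 40, 45, 50, 55, 60, 65, 70, 75, 80, 85, 90]
-0.012 [0, 5, 10, 15, 20, 25, 30, 35, 40, 45, 50, 55, 60, 65, 70, 75, 80, 85, 90]
z 0.28 flip 0
-0.16 [45, 50, 55, 60, 65, 70, 75, 80, 85, 90]
-0.12 [35, 40, 45, 50, 55, 60, 65, 70, 75, 80, 85, 90]
-0.09 [30, 35, 40, 45, 50, 55, 60, 65, 70, 75, 80, 85, 90]
-0.06 [25, 30, 35, 40, 45, 50, 55, 60, 65, 70, 75, 80, 85, 90]
-0.03 [20, 25, 30, 35, 40, 45, 50, 55, 60, 65, 70, 75, 80, 85, 90]
-0.012 [10, 15, 20, 25, 30, 35, 40, 45, 50, 55, 60, 65, 70, 75, 80, 85, 90]
z 0.28 flip 1
-0.16 [45, 50, 55, 60, 65, 70, 75, 80, 85, 90]
-0.12 [35, 40, 45, 50, 55, 60, 65, 70, 75, 80, 85, 90]
-0.09 [30, 35, 40, 45, 50, 55, 60, 65, 70, 75, 80, 85, 90]
-0.06 [25, 30, 35, 40, 45, 50, 55, 60, 65, 70, 75, 80, 85, 90]
-0.03 [15, 20, 25, 30, 35, 40, 45, 50, 55, 60, 65, 70, 75, 80, 85, 90]
-0.012 [5, 10, 15, 20, 25, 30, 35, 40, 45, 50, 55, 60, 65, 70, 75, 80, 85, 90]
push
-0.21 [75, 80, 85, 90]
-0.18 [70, 75, 80, 85, 90]
-0.12 [60, 65, 70, 75, 80, 85, 90]
-0.06 [45, 50, 55, 60, 65, 70, 75, 80, 85, 90]
0 [0, 5, 10, 15, 20, 25, 30, 35, 40, 45, 50, 55, 60, 65, 70, 75, 80, 85, 90]
0.016 [0, 5, 10, 15, 20, 25, 30, 35, 40, 45, 50, 55, 60, 65, 70, 75, 80, 85, 90]
```

```bash
cat >> h.py <<'E'
def wcam():
    "camera dict for wrist at present pose"
    t=arm.read_tool_pos(); q=arm.read_eef_rot(); c=dict(camera_info('wrist'))
    M=np.eye(4); M[:3,:3]=Ro.from_quat(q).as_matrix(); M[:3,3]=t
    V=np.linalg.inv(M@c['T_tool_cam']); c['R']=V[:3,:3]; c['t']=V[:3,3]; return c
def clipped(h): return Tw(PASS,[[a*.022,.26+e*.022,h+d] for d in(-.006,.006) for a,e in((-1,1),(-1,-1),(1,-1),(1,1))])
def big(im,x,y,w,h,s,out):
    im=cv2.resize(im[y:y+h,x:x+w],None,fx=s,fy=s,interpolation=cv2.INTER_CUBIC)
    for i in range(0,w,20): cv2.line(im,(i*s,0),(i*s,6),(255,0,255),1); cv2.putText(im,str(x+i),(i*s,16),0,.35,(255,0,255),1)
    for j in range(0,h,20): cv2.line(im,(0,j*s),(6,j*s),(255,0,255),1); cv2.putText(im,str(y+j),(8,j*s+4),0,.35,(255,0,255),1)
    cv2.imwrite(out,im)
E
python3 - <<'E'
from h import *
import pickle
a=np.radians(45); o=ori(a,flip=1)
arm.movep(tcp(W(-.16,.13,.28),a),o)
C['wrist']=wcam(); im=snapshot('wrist'); cv2.imwrite('pics/w1.png',im); pickle.dump(C['wrist'],open('w1.pkl','wb'))
print(arm.read_time(),arm.read_tool_pos(),arm.read_joint_positions(),arm.read_ft_force())
print(proj('wrist',clipped(.282)).round(0).tolist(), proj('wrist',W(-.034,.23,.14)))
E
```

```text
2.1583 [0.43404303 0.10286035 0.33179888] [-0.152028    0.13165854 -0.25169891  2.40359662  2.19536514  0.27594419
 -0.90509401] [ 0.29426938 -0.12018201 -0.37048568]
[[474.0, 283.0], [429.0, 286.0], [416.0, 295.0], [456.0, 292.0], [478.0, 296.0], [432.0, 299.0], [418.0, 306.0], [459.0, 303.0]] [[395.46864635 163.6619401 ]]
```

View pics/w1.png

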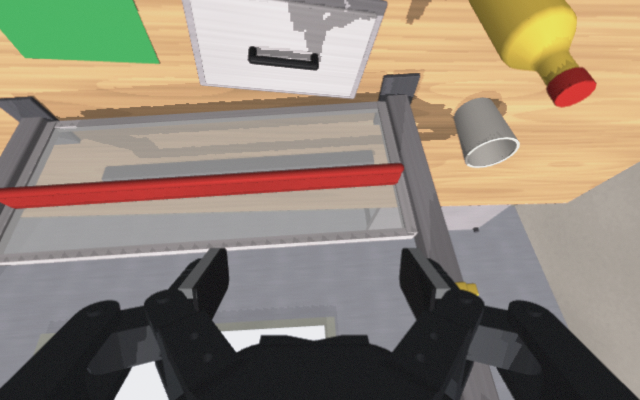

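Upside-down wrist view: the ledge's left end is at about (402,172), and the clip at about (465,288) is partly hidden by the finger. I'll check with predicted overlays.

```bash
python3 - <<'E'
from h import *
import pickle
C['wrist']=pickle.load(open('w1.pkl','rb'))
im=cv2.imread('pics/w1.png'); x0,y0,s=350,60,5
t=cv2.resize(im[y0:y0+120+120,x0:x0+150],None,fx=s,fy=s,interpolation=cv2.INTER_CUBIC)
def dl(X,c,cl=True):
    cv2.polylines(t,[((proj('wrist',X)-[x0-.5,y0-.5])*s).astype(int)],cl,c,1)
dl(Tw(PASS,[[-.045,.285,.008],[-.045,.235,.008],[.045,.235,.008],[.045,.285,.008]]),(0,255,0))
for sa,c in((0,(255,255,0)),(.01,(255,0,255)),(.02,(0,255,255))):
    dl(Tw(PASS,[[-.04,.23,.14+sa],[-.003,.23,.144+sa]]),c); dl(Tw(PASS,[[-.04,.23,.14+sa],[-.04,.2,.14+sa]]),c,False)
    dl(Tw(PASS,[[-.003,.24,.209+sa],[-.003,.2,.209+sa]]),c,False)
for h,c in((.275,(255,255,0)),(.285,(255,0,255))):
    k=clipped(h); dl(k[:4],c); dl(k[4:],c)
cv2.imwrite('pics/w1c.png',np.hstack([t[:600],t[600:]])[:, :][:600,:] if False else np.hstack([t[:600,150:550],t[600:,350:750]]))
E
```

```text
(no output)
```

View pics/w1c.png

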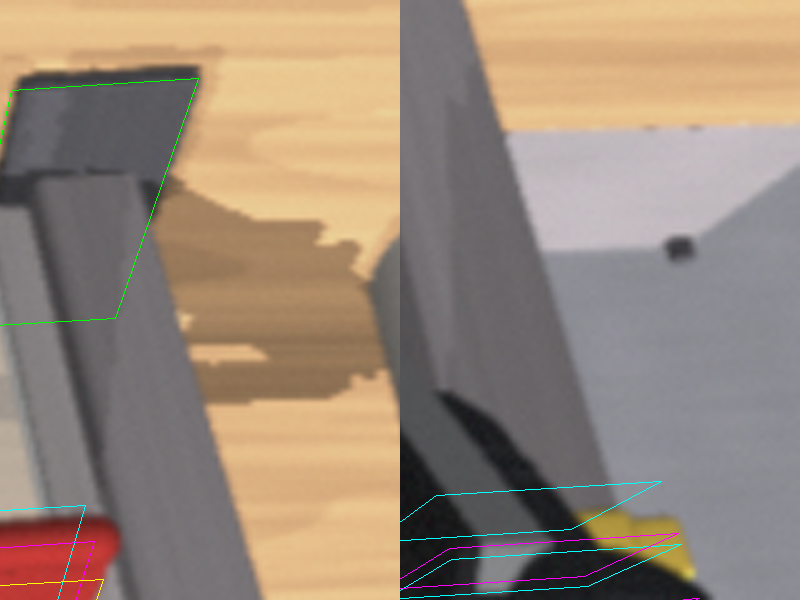

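The foot plate overlay matches exactly. The ledge sits about 8 mm above its nominal lowest position, and its ends are wider because of the round nose. The clip interpolates to z ≈ 0.2815. Now I'll move under the ledge and find contact.

```bash
cat >> h.py <<'E'
r=np.radians
def go(x,y,z,deg,v=.15,flip=1,yaw=None):
    arm.line_to(tcp(W(x,y,z),r(deg),yaw),velocity=v,ori=ori(r(deg),yaw,flip))
E
python3 - <<'E'
from h import *
arm.move_gripper(0.0)
go(-.13,-.08,.20,60,.25)
go(-.10,-.08,.08,60,.2)
go(-.012,-.08,.085,25,.12)
f0=arm.read_ft_force(); print(arm.read_time(),arm.read_tool_pos(),f0)
z=.085
while z<.135:
    z+=.003; go(-.012,-.08,z,25,.03); f=arm.read_ft_force()-f0
    print(round(z,3),f.round(2),arm.read_tool_pos()[2].round(4))
    if f[2]<-1.8: break
print(arm.read_time())
E
```

```text
Traceback (most recent call last):
  File "h.py", line 39, in go
    arm.line_to(tcp(W(x,y,z),r(deg),yaw),velocity=v,ori=ori(r(deg),yaw,flip))
    ~~~~~~~~~~~^^^^^^^^^^^^^^^^^^^^^^^^^^^^^^^^^^^^^^^^^^^^^^^^^^^^^^^^^^^^^^
station.MotionError: the arm cannot follow that straight line within its joint ranges
```

```bash
cat >> h.py <<'E'
def mp(x,y,z,deg,flip=1,yaw=None): arm.movep(tcp(W(x,y,z),r(deg),yaw),ori(r(deg),yaw,flip))
E
python3 - <<'E'
from h import *
mp(-.13,-.08,.20,60); print(arm.read_joint_positions().round(2))
def tr(*a,**k):
    try: go(*a,**k)
    except arm.MotionError as e: print(a,'line fail->movep'); mp(*a[:4])
tr(-.10,-.08,.08,60,.2);print(arm.read_joint_positions().round(2))
tr(-.012,-.08,.085,25,.12)
print(arm.read_joint_positions().round(2))
f0=arm.read_ft_force(); print(arm.read_time(),arm.read_tool_pos(),f0)
z=.085
while z<.135:
    z+=.003; go(-.012,-.08,z,25,.03); f=arm.read_ft_force()-f0
    print(round(z,3),f.round(2),arm.read_tool_pos()[2].round(4))
    if f[2]<-1.8: break
print(arm.read_time())
E
```

```text
[ 1.04  0.59 -1.15  2.17  1.27  0.41  0.57]
[ 0.87  0.85 -1.01  2.21  1.95  0.52 -0.01]
[ 0.95  1.35 -1.2   2.33  2.93  1.14 -0.32]
6.3667 [ 0.58421001 -0.09490145  0.11671378] [0.81190681 0.31164877 0.10568669]
0.088 [-0.7  -0.26  0.34] 0.1197
0.091 [-1.06 -0.15  0.13] 0.1221
0.094 [-1.72 -0.43 -0.19] 0.125
0.097 [-1.22 -0.55 -0.24] 0.128
0.1 [-1.48 -0.08 -0.23] 0.131
0.103 [-1.4  -0.31 -0.11] 0.134
0.106 [-0.08 -0.26  0.03] 0.137
0.109 [-1.3  -1.12  0.36] 0.14
0.112 [-0.94 -1.01  0.17] 0.143
0.115 [-0.51 -1.35  0.28] 0.146
0.118 [-0.87 -0.25 -1.11] 0.1486
0.121 [-2.95 -1.55 -1.95] 0.1514
9.3667
```

```bash
python3 - <<'E'
from h import *
for z in(.16,.20,.238):
    go(-.012,-.08,z,25,.06); print(z,arm.read_ft_force().round(1),arm.read_tool_pos(),arm.read_time())
print(arm.read_joint_positions().round(2))
im=snapshot('side'); cv2.imwrite('pics/s2.png',im); 
im2=snapshot('wrist'); C['wrist']=wcam()
big(im,205,70,220,150,3,'pics/s2c.png')
E
```

```text
0.16 [-0.4  0.1  0.1] [ 0.58455853 -0.09419501  0.19202573] 10.1667
0.2 [-0.1  0.4 -0.9] [ 0.58433224 -0.09443413  0.23158893] 10.9833
0.238 [-0.   0.1 -1.2] [ 0.58422713 -0.09454331  0.26937653] 11.7667
[ 1.01  0.95 -1.31  2.29  2.67  0.87 -0.44]
```

View pics/s2c.png

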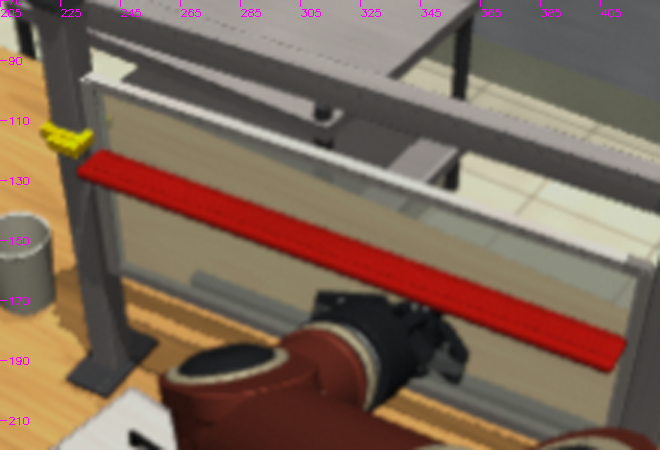

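```bash
python3 - <<'E'
from h import *
im=cv2.imread('pics/s2.png'); im0=cv2.imread('pics/side0.png'); s=8; x0,y0=210,88
T=[]
for img,yy,zs in((im,y0,(.263,.273)),(im0,y0+38,(.140,.150))):
    t=cv2.resize(img[yy:yy+62,x0:x0+48],None,fx=s,fy=s,interpolation=cv2.INTER_CUBIC)
    def dl(X,c,cl=False): cv2.polylines(t,[((proj('side',Tw(PASS,X))-[x0-.5,yy-.5])*s).astype(int)],cl,c,1)
    for z,c in zip(zs,((255,255,0),(255,0,255))):
        th=np.linspace(-np.pi/2,np.pi/2,9)
        dl([[-.034,.23+.006*np.cos(u),z+.006*np.sin(u)] for u in th]+[[-.034,.15,z+.006]],c); dl([[-.034,.23,z-.006],[-.034,.15,z-.006]],c)
        dl([[-.003,.24,z+.069],[-.003,.15,z+.069]],c)
    if img is im:
        for d in(-.006,.006): dl([[a*.022,.26+e*.022,.2815+d] for a,e in((1,1),(-1,1),(-1,-1),(1,-1))],(0,255,0))
    T.append(t)
cv2.imwrite('pics/s2o.png',np.hstack(T))
E
```

```text
(no output)
```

View pics/s2o.png

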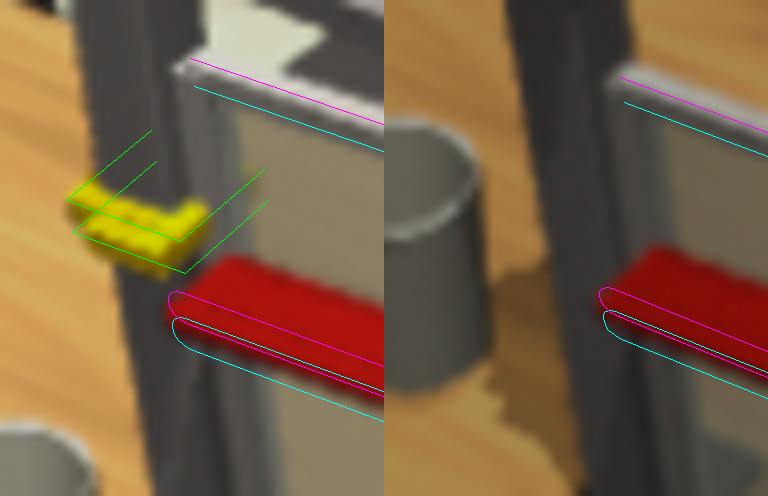

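Side view: the ledge nose is at about z 0.271–0.272, the clip at about 0.281, and at the start the ledge was at 0.149 (consistent with the contact height and lift travel). I'll raise 7 mm more, back out and verify with the wrist camera.

```bash
cat >> h.py <<'E'
def tr(*a,**k):
    try: go(*a,**k)
    except arm.MotionError: print(a,'movep'); mp(*a[:4])
E
python3 - <<'E'
from h import *
import pickle
go(-.012,-.08,.245,25,.04); print(arm.read_tool_pos(),arm.read_ft_force())
go(-.012,-.08,.225,25,.08)
tr(-.10,-.08,.21,60,.15)
print(arm.read_time())
mp(-.15,.17,.34,45)
arm.pause(.1); C['wrist']=wcam(); im=snapshot('wrist'); cv2.imwrite('pics/w3.png',im); pickle.dump(C['wrist'],open('w3.pkl','wb'))
print(arm.read_time(),arm.read_tool_pos()); cv2.imwrite('pics/s3.png',snapshot('side'))
t=im.copy()
def dl(X,c,cl=False): cv2.polylines(t,[(proj('wrist',Tw(PASS,X))*16).round().astype(int)],cl,c,1,cv2.LINE_AA,4)
s=3; c0=proj('wrist',Tw(PASS,[-.02,.24,.28]))[0]; x0,y0=(c0-[90,70]).astype(int).clip(0); print(c0)
t=cv2.resize(im[y0:y0+140,x0:x0+190],None,fx=4,fy=4,interpolation=cv2.INTER_CUBIC)
def dl(X,c,cl=False): cv2.polylines(t,[((proj('wrist',Tw(PASS,X))-[x0-.5,y0-.5])*4).astype(int)],cl,c,1)
for d in(-.006,.006): dl([[a*.022,.26+e*.022,.2815+d] for a,e in((1,1),(-1,1),(-1,-1),(1,-1))],(0,255,0))
th=np.linspace(-np.pi/2,np.pi/2,9)
for z,c in((.2715,(255,255,0)),(.2815,(255,0,255))):
    dl([[-.034,.23+.006*np.cos(u),z+.006*np.sin(u)] for u in th]+[[-.034,.15,z+.006]],c); dl([[-.034,.23,z-.006],[-.034,.15,z-.006]],c)
cv2.imwrite('pics/w3c.png',t)
E
```

```text
[ 0.58385326 -0.09467211  0.27599001] [-2.18214222 -0.12080069 -0.65789232]
(-0.1, -0.08, 0.21, 60, 0.15) movep
13.95
15.2 [0.4408642  0.14141514 0.39073614]
[383.63747956 232.68059487]
```

View pics/w3c.png

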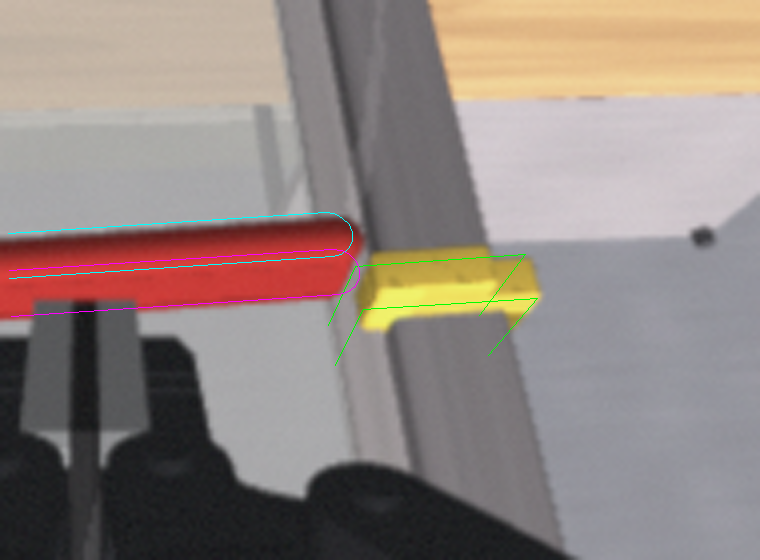

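```bash
python3 - <<'E'
from h import *
import pickle
C['wrist']=pickle.load(open('w3.pkl','rb'))
im=cv2.imread('pics/w3.png').astype(int); B,G,R=im[...,0],im[...,1],im[...,2]
print('clip: col, [R values down rows 272?]')
c=proj('wrist',clipped(.2815)); print(c.round(1).tolist())
yel=(R>G-10)&(G>B*1.7)&(R>80)
ys,xs=np.nonzero(yel[200:300,360:440]); print(xs.min()+360,xs.max()+360,ys.min()+200,ys.max()+200)
for x in range(xs.min()+360,xs.max()+361,3):
    rr=np.nonzero(yel[200:300,x])[0]+200
    print(x,rr.min(),rr.max(),R[rr.min()-1:rr.max()+2,x].tolist())
red=(R>2.0*G)&(R>60)
def nose(z,y): # lower silhouette by sampling circle
    th=np.linspace(0,2*np.pi,73); P=proj('wrist',Tw(PASS,[[-.034+.006*np.cos(a),y,z+.006*np.sin(a)] for a in th])); return P[P[:,1].argmin()]
for y in(.10,.14,.18,.22):
    for z in(.270,.280):
        u,v=nose(z,y); x=int(round(u)); rr=np.nonzero(red[150:300,x])[0]+150
        print(y,z,u.round(1),v.round(1),'obs',rr.min(),R[rr.min()-3:rr.min()+4,x].tolist())
E
```

```text
clip: col, [R values down rows 272?]
[[423.9, 225.2], [381.3, 228.0], [374.6, 242.9], [412.4, 240.4], [426.8, 236.1], [383.3, 239.0], [376.3, 252.9], [414.7, 250.3]]
383 427 224 243
383 233 242 [132, 131, 133, 136, 136, 140, 138, 145, 153, 168, 187, 196]
386 226 243 [121, 158, 163, 159, 153, 150, 147, 145, 147, 154, 162, 168, 204, 226, 235, 239, 240, 240, 238, 207]
389 225 243 [110, 150, 171, 177, 181, 183, 188, 190, 193, 207, 234, 240, 240, 240, 240, 240, 240, 239, 238, 226, 182]
392 225 240 [123, 159, 174, 178, 182, 186, 188, 187, 179, 191, 233, 240, 240, 240, 240, 240, 238, 191]
395 225 240 [127, 166, 177, 181, 185, 188, 192, 196, 198, 214, 235, 240, 240, 240, 240, 239, 226, 164]
398 225 240 [136, 171, 178, 184, 187, 192, 192, 196, 202, 231, 239, 240, 240, 240, 240, 238, 213, 154]
401 225 240 [145, 168, 173, 175, 187, 190, 195, 196, 206, 234, 239, 240, 239, 239, 239, 237, 199, 140]
404 224 239 [117, 156, 175, 182, 185, 182, 189, 195, 198, 211, 235, 239, 240, 240, 240, 239, 237, 184]
407 224 239 [123, 164, 180, 187, 189, 191, 191, 185, 183, 201, 233, 239, 240, 239, 239, 240, 236, 1
[... 384 characters left out ...]
]
422 227 241 [143, 173, 184, 186, 190, 191, 193, 188, 184, 224, 238, 239, 240, 237, 198, 164, 158]
425 227 238 [146, 164, 172, 178, 185, 191, 193, 196, 203, 231, 238, 238, 231, 206]
0.1 0.27 244.6 221.4 obs 226 [167, 146, 109, 96, 105, 122, 143]
0.1 0.28 244.0 230.7 obs 226 [167, 149, 109, 97, 103, 121, 140]
0.14 0.27 284.4 218.8 obs 224 [163, 121, 98, 100, 114, 135, 154]
0.14 0.28 284.6 228.0 obs 223 [169, 163, 118, 97, 102, 115, 135]
0.18 0.27 324.3 216.1 obs 221 [166, 131, 101, 99, 111, 127, 148]
0.18 0.28 325.1 225.2 obs 221 [166, 133, 101, 98, 111, 129, 147]
0.22 0.27 364.1 213.4 obs 218 [167, 152, 109, 96, 103, 119, 142]
0.22 0.28 365.5 222.5 obs 218 [180, 156, 110, 98, 107, 122, 143]
```

```bash
python3 - <<'E'
from h import *
from scipy.ndimage import map_coordinates
th=np.linspace(0,2*np.pi,73)
def nose(z,y):
    P=proj('side',Tw(PASS,[[-.034+.006*np.cos(a),y,z+.006*np.sin(a)] for a in th])); return P[P[:,1].argmax()]
for n,z0 in(('side0',.14),('s2',.27),('s3',.275)):
    im=cv2.imread(f'pics/{n}.png').astype(int); G,R=im[...,1].astype(float),im[...,2].astype(float); m=(R/(G+1))
    o=[]
    for y in(.18,.1,.05,0,-.02,-.15,-.2):
        a,b=nose(z0,y),nose(z0+.01,y); t=np.linspace(-2,3,201); P=a+np.outer(t,b-a)
        v=map_coordinates(m,[P[:,1],P[:,0]],order=1); k=np.nonzero(v>2.6)[0]; o.append(round(z0+.01*t[k[0]],4) if len(k) else None)
    print(n,o)
    if n!='s2':
        B=im[...,0]; yel=(G>B*1.9)&(R>90)&(abs(R-G)<60)
        for x in range(217,244,2):
            rr=np.nonzero(yel[100:130,x])[0]+100
            if len(rr): print(x,rr.min(),rr.max(),R[rr.min()-1:rr.max()+2,x].astype(int).tolist())
print(proj('side',clipped(.2815)).round(1).tolist())
E
```

```text
side0 [np.float64(0.15), np.float64(0.1505), np.float64(0.15), np.float64(0.1498), np.float64(0.1498), np.float64(0.15), np.float64(0.1503)]
217 102 113 [165, 164, 161, 155, 151, 151, 153, 160, 167, 168, 167, 168, 164, 163]
219 102 116 [158, 162, 164, 158, 154, 151, 150, 153, 159, 165, 167, 161, 118, 101, 105, 138, 162]
221 109 119 [115, 112, 118, 159, 166, 157, 117, 143, 152, 106, 106, 131, 162]
223 112 120 [76, 138, 164, 164, 167, 166, 150, 97, 97, 117, 154]
225 113 119 [83, 157, 163, 148, 164, 160, 127, 100, 86]
227 113 120 [60, 103, 161, 162, 156, 165, 156, 110, 96, 87]
229 114 120 [75, 136, 159, 146, 162, 164, 147, 103, 87]
231 114 119 [62, 99, 161, 165, 155, 117, 94, 83]
233 113 117 [76, 124, 160, 163, 147, 105, 89]
235 111 115 [61, 110, 158, 163, 149, 109, 89]
237 110 113 [87, 138, 162, 148, 99, 90]
239 106 115 [168, 168, 166, 165, 164, 161, 135, 95, 85, 92, 105, 103]
241 107 117 [168, 167, 164, 151, 107, 93, 100, 133, 157, 155, 152, 153, 157]
243 109 120 [166, 162, 162, 161, 159, 164, 166, 163, 157, 154, 155, 155, 159, 163]
s2 [np.float64(0.272), np.float64(0.2718), np.float6
[... 224 characters left out ...]
(0.2782)]
217 112 112 [186, 184, 181]
219 110 116 [175, 183, 185, 177, 130, 112, 117, 153, 178]
221 109 119 [128, 126, 131, 175, 183, 174, 131, 159, 168, 119, 119, 146, 179]
223 112 120 [85, 152, 181, 181, 184, 183, 166, 109, 108, 132, 170]
225 113 120 [93, 173, 180, 165, 182, 177, 142, 112, 95, 65]
227 113 121 [67, 114, 177, 179, 172, 182, 172, 124, 108, 97, 54]
229 114 121 [85, 151, 176, 162, 180, 181, 162, 115, 98, 80]
231 114 120 [71, 111, 178, 182, 170, 131, 104, 93, 81]
233 113 118 [75, 129, 175, 180, 163, 118, 100, 82]
235 113 116 [86, 119, 154, 119, 99, 90]
[[218.5, 116.5], [232.7, 121.6], [243.0, 112.6], [229.0, 107.7], [217.8, 112.6], [232.1, 117.7], [242.5, 108.6], [228.4, 103.8]]
```

```bash
python3 - <<'E'
from h import *
import pickle
from scipy.ndimage import map_coordinates
cv2.imwrite('pics/t3.png',snapshot('top'))
C['w1']=pickle.load(open('w1.pkl','rb')); C['w3']=pickle.load(open('w3.pkl','rb'))
th=np.linspace(0,2*np.pi,73)
def nose(n,x,z,y,sg):
    P=proj(n,Tw(PASS,[[x+.006*np.cos(a),y,z+.006*np.sin(a)] for a in th])); return P[(sg*P[:,1]).argmax()]
def edge(pic,n,x,z,y,sg):
    im=cv2.imread(f'pics/{pic}.png').astype(float); m=im[...,2]/(im[...,1]+1)
    a=nose(n,x,z,y,sg); t=np.linspace(14,-8,221)*sg; P=np.c_[np.full(221,a[0]),a[1]+t]
    v=map_coordinates(m,[P[:,1],P[:,0]],order=1); bg=v[:20].mean(); k=np.nonzero(v>(1.2+v.max())/2)[0]
    return (P[k[0],1]) if len(k) else np.nan
for tag,cams,z0 in(('start',(('side0','side',1),('top0','top',1),('w1','w1',-1)),.145),('now',(('s3','side',1),('t3','top',1),('w3','w3',-1)),.275)):
    obs=[]
    for pic,n,sg in cams:
        for y in(.2,.15,.1,.05): 
            e=edge(pic,n,-.034,z0,y,sg); obs.append((n,sg,y,e))
    def f(p,sel=None): return [nose(n,p[0],p[1],y,sg)[1]-e for n,sg,y,e in obs if np.isfinite(e) and (sel is None or n in sel)]
    for sel in(None,('side','top'),('side','w1','w3'),('top','w1','w3')):
        s=least_squares(f,[-.034,z0],args=(sel,)); print(tag,sel,s.x.round(4),np.round(s.fun,1).tolist())
    print([round(nose(n,-.034,z0,y,sg)[1]-e,1) for n,sg,y,e in obs])
# guard bottom edge at start
for z in(.004,.014): print(z,proj('side',Tw(PASS,[[-.003,.24,z],[-.003,-.24,z]])).round(1).tolist())
E
```

```text
start None [-0.0287  0.1443] [0.9, 1.1, 1.0, 0.8, -0.1, -0.2, -0.1, -0.1, 0.4, 0.4, 0.3, 0.4]
start ('side', 'top') [-0.0297  0.1486] [-0.1, 0.1, 0.1, -0.1, 0.0, -0.1, 0.0, 0.0]
start ('side', 'w1', 'w3') [-0.004   0.1269] [0.3, 0.3, 0.1, -0.3, 0.4, 0.2, -0.1, -0.3]
start ('top', 'w1', 'w3') [-0.0289  0.144 ] [0.0, -0.1, 0.0, 0.0, 0.0, -0.0, -0.0, 0.0]
[np.float64(1.9), np.float64(2.1), np.float64(2.1), np.float64(1.9), np.float64(1.9), np.float64(1.8), np.float64(1.9), np.float64(1.9), np.float64(-1.8), np.float64(-1.8), np.float64(-1.8), np.float64(-1.7)]
now None [-0.0301  0.2736] [1.0, 1.2, 1.0, 0.9, -1.0, -0.1, 0.0, 0.1, 0.4, 0.4, 0.4, 0.2]
now ('side', 'top') [-0.0313  0.2776] [-0.0, 0.1, 0.0, -0.1, -0.7, 0.2, 0.3, 0.3]
now ('side', 'w1', 'w3') [-0.0172  0.2676] [0.1, 0.2, 0.0, -0.2, 0.3, 0.1, 0.0, -0.4]
now ('top', 'w1', 'w3') [-0.0306  0.2735] [-0.8, 0.2, 0.3, 0.4, 0.1, 0.0, 0.1, -0.2]
[np.float64(1.4), np.float64(1.6), np.float64(1.5), np.float64(1.4), np.float64(0.6), np.float64(1.5), np.float64(1.6), np.float64(1.7), np.float64(0.0), np.float64(0.0), np.float64(0.1), np.float64(-0.1)]
0.004 [[247.5, 193.3], [399.9, 257.7]]
0.014 [[247.2, 190.9], [400.5, 255.4]]
```

Combining the estimates, the ledge is still about 5–9 mm below the mark. I'll raise another 5 mm, then look from near clip height so parallax stops mattering.

```bash
cat > lift.py <<'E'
from h import *
import pickle,sys
def lift(z):
    mp(-.10,-.08,.21,60); mp(-.012,-.08,.225,25)
    go(-.012,-.08,z,25,.05); print('lift',arm.read_tool_pos()[2],arm.read_ft_force()[2])
    go(-.012,-.08,.225,25,.1); mp(-.10,-.08,.21,60)
E
python3 - <<'E'
from lift import *
lift(.250)
mp(-.16,.10,.275,45)
C['w4']=wcam(); im=snapshot('wrist'); cv2.imwrite('pics/w4.png',im); pickle.dump(C['w4'],open('w4.pkl','rb'.replace('r','w'))); cv2.imwrite('pics/s4.png',snapshot('side'))
print(arm.read_time(), 'cam', -C['w4']['R'].T@C['w4']['t'])
c=proj('w4',clipped(.2815)); print(c.round(1).tolist())
x0,y0=(c[1]-[110,70]).astype(int); x0=min(x0,640-190)
t=cv2.resize(im[y0:y0+140,x0:x0+190],None,fx=4,fy=4,interpolation=cv2.INTER_CUBIC); print(x0,y0)
def dl(X,cc,cl=False): cv2.polylines(t,[((proj('w4',Tw(PASS,X))-[x0-.5,y0-.5])*4).astype(int)],cl,cc,1)
for z,cc in((.2755,(255,255,0)),(.2875,(255,0,255))): 
    dl([[-.034,.0,z],[-.034,.238,z]],cc); dl([[-.022,.238,z],[-.022,.282,z]],cc); dl([[-.027,.24,z],[-.027,.27,z]],(0,255,0))
cv2.imwrite('pics/w4c.png',t)
E
```

```text
lift 0.2812767020058002 0.03138307820242128
21.55 cam [0.33777439 0.06617066 0.32457386]
[[508.8, 286.6], [462.7, 289.5], [445.5, 297.9], [485.9, 295.2], [513.7, 299.7], [466.6, 302.7], [448.6, 309.6], [489.8, 306.9]]
352 219
```

View pics/w4c.png

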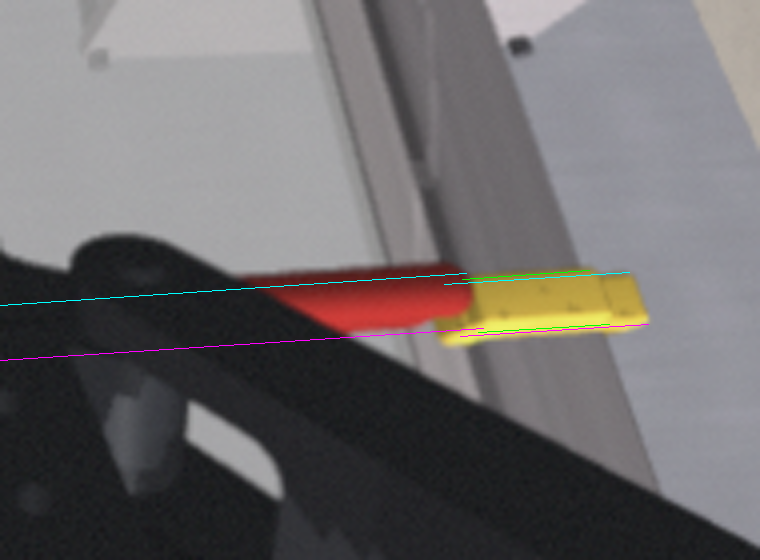

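In the near-level wrist view the red nose (centre row ≈291) and the yellow clip (≈297) are level to within about 1–2 mm after slope correction, with the ledge marginally below. It stands by itself, so that's good. Next is the pan.

```bash
cat > push.py <<'E'
from h import *
def st(x,y,z,deg,yaw,v=.08,mode='line'):
    p,o=tcp(W(x,y,z),r(deg),yaw,.062),ori(r(deg),yaw,1)
    if mode=='line':
        try: arm.line_to(p,velocity=v,ori=o); return
        except arm.MotionError: print('movep',x)
    arm.movep(p,o)
E
python3 - <<'E'
from push import *
y0=PASS[2]; ya=y0-.19
arm.move_gripper(1.0)
st(-.225,.121,.14,85,ya,mode='j'); print(arm.read_joint_positions().round(2))
st(-.225,.121,.03,85,ya,.2)
f0=arm.read_ft_force(); print(arm.read_time(),arm.read_tool_pos(),f0)
for x,d,k in((-.205,82,0),(-.185,78,.1),(-.16,72,.3),(-.14,67,.5),(-.12,62,.7),(-.10,58,.9),(-.08,53,1),(-.06,49,1)):
    st(x,.121-.011*k,.03,d,ya+(y0-ya)*k,.08)
    print(x,(arm.read_ft_force()-f0).round(1),arm.read_joint_positions().round(2))
print(arm.read_time())
cv2.imwrite('pics/t5.png',snapshot('top')); cv2.imwrite('pics/s5.png',snapshot('side'))
E
```

```text
[ 0.21  0.55 -0.82  2.18  0.84  0.74  0.36]
24.05 [0.41576464 0.10042838 0.09196276] [ 0.67841519 -0.15086927  0.22547455]
-0.205 [-1.   0.8 -0.7] [ 0.    0.73 -0.54  2.25  1.33  0.52 -0.11]
-0.185 [-0.6  0.4 -0. ] [-0.01  0.73 -0.5   2.26  1.5   0.49 -0.25]
-0.16 [-0.5 -0.  -0.3] [ 0.02  0.75 -0.51  2.28  1.81  0.5  -0.53]
-0.14 [-1.   0.5 -0.1] [ 0.09  0.78 -0.58  2.3   2.03  0.58 -0.7 ]
-0.12 [-0.7 -0.1 -0.8] [ 0.15  0.83 -0.64  2.32  2.21  0.67 -0.81]
-0.1 [-1.2  0.8 -0. ] [ 0.2   0.87 -0.68  2.32  2.34  0.74 -0.86]
-0.08 [ 0.  -0.4  0.4] [ 0.23  0.92 -0.71  2.33  2.46  0.85 -0.91]
-0.06 [-0.7  0.5 -0.2] [ 0.23  0.96 -0.72  2.32  2.52  0.93 -0.93]
26.9167
```

```bash
python3 - <<'E'
from push import *
y0=PASS[2]; n=0
for x,d in((-.045,46),(-.03,43),(-.02,41)): st(x,.11,.03,d,y0,.08); print(x,arm.read_ft_force().round(1))
x=-.02
while x<.03:
    x+=.003; st(x,.11,.03,max(36,41-(x+.02)*150),y0,.04); f=arm.read_ft_force(); t=arm.read_tool_pos()
    print(round(x,3),f.round(1),t.round(4))
    fx=-f[0]; 
    if fx>9: break
print(arm.read_time(),arm.read_joint_positions().round(2))
E
```

```text
-0.045 [ 0.5 -0.7  0.8]
-0.03 [ 0.4 -0.   0. ]
-0.02 [-0.9 -0.4  0.3]
-0.017 [-0.3  0.3  0.9] [0.5819 0.0952 0.0704]
-0.014 [-2.3 -0.5  1.6] [0.5848 0.0955 0.0699]
-0.011 [-2.1 -0.1  1.8] [0.5877 0.0958 0.0694]
-0.008 [-0.6  0.7  0.2] [0.5905 0.096  0.069 ]
-0.005 [-0.5  0.4  0.4] [0.5932 0.0961 0.0686]
-0.002 [-1.5 -0.6 -0.4] [0.5958 0.0963 0.0682]
0.001 [-0.7 -0.2  0.1] [0.5985 0.0965 0.0678]
0.004 [-1.1 -1.1 -0.7] [0.6012 0.0968 0.0675]
0.007 [-0.9 -0.  -0.2] [0.6039 0.0971 0.0671]
0.01 [-0.2  0.1 -0.2] [0.6066 0.0974 0.0667]
0.013 [-2.5 -0.8  1.7] [0.6088 0.0976 0.0663]
0.016 [-9.9 -3.9  6.2] [0.6095 0.0974 0.0659]
30.8917 [ 0.23  1.08 -0.7   2.23  2.73  1.13 -0.96]
```

```bash
python3 - <<'E'
from push import *
y0=PASS[2]
for x in(.018,.020):
    st(x,.11,.03,36,y0,.03); print(x,arm.read_ft_force().round(1),arm.read_tool_pos().round(4),arm.read_wrist_torque().round(2))
for x,d in((.0,41),(-.03,46),(-.08,55)): st(x,.11,.032,d,y0,.15)
print(arm.read_ft_force().round(1))
st(-.13,.10,.10,66,y0,.25)
arm.move_gripper(0.)
print(arm.read_time(),arm.read_joint_positions().round(2))
im=snapshot('top'); cv2.imwrite('pics/t6.png',im); s=snapshot('side'); cv2.imwrite('pics/s6.png',s)
def ov(im,n,x0,y0,w,h,k):
    t=cv2.resize(im[y0:y0+h,x0:x0+w],None,fx=k,fy=k,interpolation=cv2.INTER_CUBIC)
    def dl(X,c,cl=True): cv2.polylines(t,[((proj(n,Tw(PASS,X))-[x0-.5,y0-.5])*k).astype(int)],cl,c,1)
    dl([[.066+a*.054,.11+b*.088,.062] for a,b in((1,1),(1,-1),(-1,-1),(-1,1))],(0,255,0))
    dl([[x,y,.03] for x,y in((.116,.245),(.116,-.245),(.132,-.245),(.132,.245))],(255,0,255))
    return t
a=ov(im,'top',200,140,225,95,3.5); b=ov(s,'side',215,90,200,150,2.0)
cv2.imwrite('pics/f6.png',np.vstack([a[:, :787],np.pad(b,((0,0),(0,787-b.shape[1]),(0,0)))[:265]]))
E
```

```text
0.018 [-18.6  -6.   11.4] [0.6097 0.0974 0.066 ] [-0.29  1.09 -0.2 ]
0.02 [-20.6  -8.   11.8] [0.6102 0.0975 0.0652] [-0.29  1.31 -0.01]
[ 0.5 -0.4  0.2]
33.8583 [ 0.13  0.59 -0.47  2.27  1.97  0.28 -0.55]
```

View pics/f6.png

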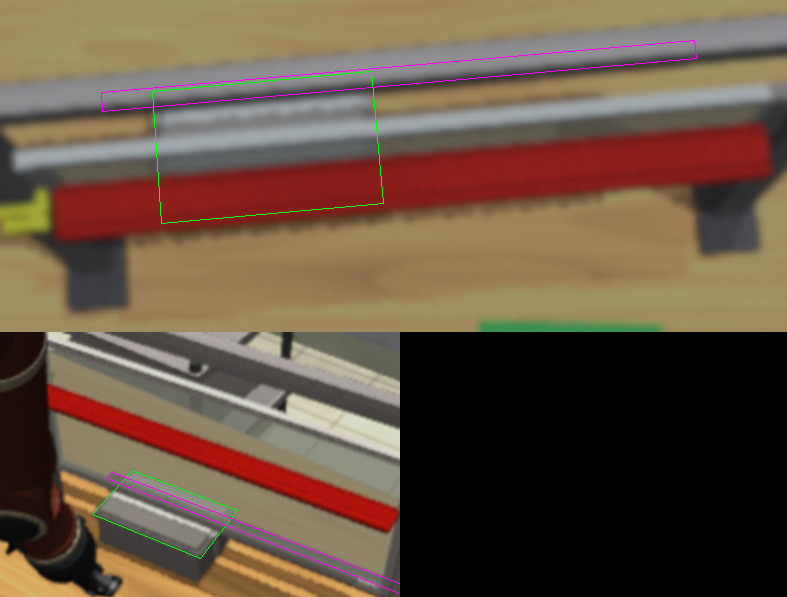

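```bash
python3 - <<'E'
from h import *
from scipy.ndimage import map_coordinates
def prof(pic,xs,y0,ptilt=0,P0=None):
    g=cv2.cvtColor(cv2.imread(f'pics/{pic}.png'),cv2.COLOR_BGR2GRAY).astype(float)
    for y in y0:
        X=[P0(x,y) for x in xs]; P=proj('side',X); print(pic,y,map_coordinates(g,[P[:,1],P[:,0]],order=1).round().astype(int).tolist())
# reference: original pan pose known; near lid edge at local x=-.054
q=np.load('p.npz')['q']
xs=np.arange(-.070,-.030,.003)
prof('side0',xs,(-.05,0,.05),P0=lambda x,y:Tw(q,[x,y,.062])[0])
prof('s6',xs,(-.06,-.03,0,.03,.06),P0=lambda x,y:Tw(PASS,[.066+x,.11+y,.062])[0])
print(xs.round(3).tolist())
E
```

```text
side0 -0.05 [45, 43, 42, 42, 43, 65, 103, 125, 120, 120, 147, 164, 164, 163]
side0 0 [45, 44, 43, 42, 44, 68, 106, 125, 116, 121, 153, 167, 167, 167]
side0 0.05 [58, 49, 43, 41, 42, 64, 104, 124, 121, 123, 153, 165, 167, 166]
s6 -0.06 [61, 61, 61, 62, 62, 67, 76, 84, 87, 91, 110, 125, 130, 130]
s6 -0.03 [61, 61, 61, 60, 61, 67, 81, 93, 97, 98, 112, 125, 132, 132]
s6 0 [61, 61, 61, 62, 64, 69, 79, 89, 94, 96, 111, 128, 134, 135]
s6 0.03 [60, 60, 60, 61, 63, 68, 80, 91, 96, 99, 112, 128, 134, 135]
s6 0.06 [60, 59, 60, 59, 58, 66, 77, 87, 91, 96, 108, 122, 132, 133]
[-0.07, -0.067, -0.064, -0.061, -0.058, -0.055, -0.052, -0.049, -0.046, -0.043, -0.04, -0.037, -0.034, -0.031]
```

The pan's near rim edge reads exactly where x = +66 mm puts it, and it is square along its length. Force stalled at 20 N against the stop. Now I'll push the guard down.

```bash
python3 - <<'E'
from h import *
mp(-.15,0,.33,60); tr(-.06,-.03,.33,60,.2); tr(-.018,-.03,.315,60,.1)
f0=arm.read_ft_force(); print(arm.read_time(),arm.read_tool_pos(),f0.round(1))
for z in(.285,.26,.22,.19,.17):
    tr(-.018,-.03,z,60,.08); print(z,(arm.read_ft_force()-f0).round(1))
z=.17
while z>.12:
    z-=.003; go(-.018,-.03,z,60,.05); f=arm.read_ft_force()-f0; print(round(z,3),f.round(1),arm.read_tool_pos()[2].round(4))
    if f[2]>14: break
print(arm.read_time())
E
```

```text
36.8667 [ 0.60271232 -0.04510494  0.37803526] [-0.2 -0.5  0.7]
0.285 [-0.1  1.5 -0.6]
0.26 [ 0.2 -0.5 -0.2]
0.22 [ 0.  -0.2 -0.6]
0.19 [-0.3 -0.  -1.7]
0.17 [0.5 0.3 0. ]
0.167 [1.1 0.1 1. ] 0.2302
0.164 [0.1 0.3 1.6] 0.2271
0.161 [1.4 0.  1.2] 0.224
0.158 [ 0.6 -0.4  1.6] 0.2208
0.155 [1.6 0.9 1.2] 0.2177
0.152 [1.5 0.4 1. ] 0.2147
0.149 [0.5 0.5 1. ] 0.2117
0.146 [-4.6  0.6 10.3] 0.2104
0.143 [-14.1  -0.7  25.1] 0.2099
41.675
```

```bash
python3 - <<'E'
from h import *
tr(-.018,-.03,.18,60,.15); tr(-.12,-.03,.2,60,.25)
b=np.load('p.npz')['b']
d=ori(np.pi/2,0.,1)
def B(z): return np.array([b[0],b[1],z+.073])
arm.movep(B(.12),d); print(arm.read_time(),arm.read_joint_positions().round(2))
cv2.imwrite('pics/s7.png',snapshot('side')); 
arm.line_to(B(.045),velocity=.15)
f0=arm.read_ft_force(); z=.045
while z>.0:
    z-=.002; arm.line_to(B(z),velocity=.04); f=arm.read_ft_force()-f0; print(round(z,3),f.round(1),arm.read_tool_pos().round(4))
    if f[2]>14: break
arm.pause(.3); print(arm.read_ft_force()-f0,arm.read_time())
E
```

```text
43.7833 [ 1.11  0.8  -0.92  1.76  0.76  0.98  1.45]
0.043 [-0.8  0.9 -0.3] [ 0.4684 -0.3299  0.1168]
0.041 [0.6 0.6 0.1] [ 0.4679 -0.3298  0.114 ]
0.039 [-0.   0.6 -0.9] [ 0.4679 -0.3297  0.1118]
0.037 [-1.1 -0.3 -0.7] [ 0.4679 -0.3297  0.1098]
0.035 [ 0.2  0.8 -0.9] [ 0.468  -0.3297  0.1078]
0.033 [-0.5  0.2 -1.3] [ 0.468  -0.3297  0.1058]
0.031 [-0.3 -0.4 -0.1] [ 0.4679 -0.3297  0.1038]
0.029 [-0.7  0.5 -0.6] [ 0.4679 -0.3297  0.1018]
0.027 [ 0.1  0.5 -1.5] [ 0.4679 -0.3297  0.0999]
0.025 [ 0.2  0.9 -0.6] [ 0.4679 -0.3297  0.0978]
0.023 [ 0.4  1.2 -0.9] [ 0.468  -0.3297  0.0958]
0.021 [0.2 0.7 1.2] [ 0.4683 -0.3298  0.0942]
0.019 [ 0.6 -0.3  2.1] [ 0.4683 -0.3298  0.0922]
0.017 [0.4 0.2 2.7] [ 0.4683 -0.3298  0.0902]
0.015 [-0.7 -0.   7.2] [ 0.4683 -0.3298  0.0887]
0.013 [-4.5  1.2 17.8] [ 0.4684 -0.3296  0.0885]
[-3.78594107  0.39738128 18.03582867] 48.7833
```

```bash
python3 - <<'E'
from h import *
from scipy.ndimage import map_coordinates
p=arm.read_tool_pos(); arm.line_to(p+[0,0,.12],velocity=.15)
s=snapshot('side'); cv2.imwrite('pics/s8.png',s); t=snapshot('top'); cv2.imwrite('pics/t8.png',t)
th=np.linspace(0,2*np.pi,73)
def nose(z,y):
    P=proj('side',Tw(PASS,[[-.034+.006*np.cos(a),y,z+.006*np.sin(a)] for a in th])); return P[P[:,1].argmax()]
for n in('side0','s8'):
    im=cv2.imread(f'pics/{n}.png').astype(float); m=im[...,2]/(im[...,1]+1); o=[]
    for y in(.18,.1,.05,0,-.05):
        a,b=nose(.14,y),nose(.15,y); k=np.linspace(-2,4,241); P=a+np.outer(k,b-a)
        v=map_coordinates(m,[P[:,1],P[:,0]],order=1); i=np.nonzero(v>2.6)[0]; o.append(round(.14+.01*k[i[0]],4) if len(i) else None)
    print(n,o)
for a,b,boxes in(('side0',s,{'sauce':(170,165,35,60),'cup':(195,140,32,35),'clip':(215,102,20,22)}),('top0',t,{'sauce':(180,252,35,30),'cup':(158,186,32,30),'clip':(193,180,22,28),'jug':(440,180,50,45)})):
    im=cv2.imread(f'pics/{a}.png')
    for k,(x,y,w,h) in boxes.items(): # shift by phase correlation
        g=[cv2.cvtColor(i[y:y+h,x:x+w],cv2.COLOR_BGR2GRAY).astype(np.float32) for i in(im,b)]
        print(a,k,np.round(cv2.phaseCorrelate(*g),2) if 0 else [round(v,2) for v in cv2.phaseCorrelate(*g)[0]])
g=cv2.cvtColor(s,cv2.COLOR_BGR2GRAY).astype(float)
print(arm.read_time(),arm.read_ft_force().round(1))
E
```

```text
side0 [np.float64(0.15), np.float64(0.1505), np.float64(0.15), np.float64(0.1498), np.float64(0.1503)]
s8 [np.float64(0.1455), np.float64(0.1445), np.float64(0.1445), np.float64(0.1445), np.float64(0.1508)]
side0 sauce [0.04, 0.02]
side0 cup [-0.0, 0.02]
side0 clip [0.04, 0.01]
top0 sauce [-0.08, 0.06]
top0 cup [0.03, -0.03]
top0 clip [0.01, -0.0]
top0 jug [0.04, 0.5]
49.85 [ 0.4 -0.7  0.3]
```

```bash
python3 -c "
from station import *
ticket.finish_job(); print(arm.read_time())"
```

```text
the job is handed in; nothing more can be done
the job is handed in; nothing more can be done
```

The job is done and handed in at about 50 s of the 61 s allowed. The hand-in gave no verdict.

- **Guard to the mark:** I raised it from below in three stages, stopping short each time, and it stood by itself. The last near-level wrist view showed the ledge level with the clip or 1–2 mm below it. My cameras disagreed along the way: before the last 5 mm lift the side view put the gap at about 4.5 mm and the wrist view at about 8 mm.
- **Pan:** I slid it under with the open fingers until it stalled at about 20 N against the stop. Its near rim edge then read where x = +66 mm puts it, and square along its length.
- **Guard down:** I pushed it down to a hard stop at about 25 N. Four of five points along the ledge then read about 5 mm lower than in the starting image. The fifth read as at the start, probably hidden by the arm; I did not check. So the guard was probably not quite fully down when I began.
- **Call button:** I pressed it about 6–7 mm to its bottom, held it at 18 N, then released it.
- **Bystanders:** The final images show no shift of the sauce bottle, cup or mark clip. The jug read 0.5 px off in the top view. I put that down to the arm's shadow, since nothing went near it, but did not check further.

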